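# Shut and bolt the hatch of the transport incubator

## Task

The culture dishes are in the transport incubator: lower its hatch gently onto the rubber gasket, press it down against the gasket, feeling for the height at which the barrel bolt slips into its keeper, slide the bolt all the way across, then turn the bolt's handle fully down into its notch so that the hatch stays shut, and let go. Do not force it: never push on the hatch or the bolt with more than about 20 N, never let the hatch slam, and leave the other things on and around the incubator where they are.

Things in the scene. Friction and masses are not known exactly. Their poses are not given: they have to be found in the camera images.
- incubator: cream transport incubator on the table, 340 mm along its x, 300 mm along its y, flat top deck 150 mm up, too heavy to shift. Origin: centre of its underside. Its x runs from its near edge (towards the robot) to the hatch's hinge, y to the left of that, z up. Its near deck (85 mm deep) carries a black panel on the right and the bolt's keeper in the middle
- hinge_line (a point): middle of the hatch's hinge line, level with the underside of the shut hatch (154 mm above the table), axes as the incubator's. The hatch is 200 x 200 mm and 10 mm thick, aluminium with a clear pane on each side of a 56 mm wide middle bar; shut, it lies from the hinge line to 200 mm towards the incubator's -x
- hatch (a joint): opening angle (rad): 0 = hard down on rubber-faced seats. A balanced hinge: it stays where it is left (about 1 N at the free edge moves it). Below about 0.054 it meets the gasket, a springy strip 185 mm from the hinge line, 10 mm above the seats, that pushes it up again with about 1.5 N at first touch, rising evenly to 7 N at 0 (about 3 N, rising to 12 N, at the knob of the drawn-back bolt)
- keeper (a point): point on the near deck's bracket, 217 mm from the hinge line towards the incubator's -x, 27 mm above the deck, axes as the incubator's. The steel keeper (27 mm across the bolt, 18 mm along it, its face 208 mm from the hinge line) is clamped there on slotted holes: the middle of its hole lies 0.5 to 9 mm above this point, a height that is not measured and must be felt
- bolt (a joint): travel of the bolt (m): 0 = drawn back, 0.040 = fully home against the slot's end. It slides on the hatch's middle line away from the hinge, towards the robot, with about 1.5 N of friction; its axis lies 23 mm above the hatch's underside (13 mm above its top). Its end (80 mm ahead of the handle) reaches the keeper's face at 0.018
- handle (a joint): angle of the bolt's handle about the bolt's axis (rad): 0 = straight up from the hatch, growing towards the incubator's -y (right side, seen from the robot), 1.40 = fully down. In the straight slot it has only 0.15 rad of play; the notch that lets it down is open only when the bolt is within about 3 mm of fully home. Turning it takes about 1.5 N at the knob; it stays where it is left
- pane: the hatch's frame with its two clear panes and middle bar; origin on the hinge line as point hinge_line, axes turning with the hatch
- rod: the bolt's steel rod; origin on its axis under the handle, 80 mm behind its free end; x along it, towards the hinge. The keeper's hole is 12 mm high, bridge above, sill below: the rod enters only where rod and hole agree within 1 mm in height, else it butts. Hatch at 0 puts the rod's axis level with point keeper, each 0.01 rad lifts it 2.2 mm; resting free on the gasket it stands too high
- stem: the handle's 8 mm steel stem; origin on the bolt's axis, z along the handle
- front_guide: steel collar round the rod at the front end of the barrel, 154 to 180 mm from the hinge line; its rear face ends the slot. Origin on the hinge line as point hinge_line
- knob (a point): middle of the black knob on the handle: a round-ended cylinder, 15 mm across, 24 mm long along the handle, 35.5 mm from the bolt's axis, on an 8 mm steel stem. z points along the handle away from the bolt, x is parallel to the bolt, towards the hinge. With the bolt drawn back it lies 110 mm from the hinge line, fully home 150 mm. The steel barrel round the bolt is 24 mm wide and rises 12 mm above the bolt's axis
- dish: small white open dish, 35 mm across, 11 mm high, loose on the incubator's near deck to the left of the keeper; leave it. Origin: centre of its underside
- tape: roll of yellow tape, 44 mm across, 19 mm high, loose on the incubator's far deck behind the hatch, to the right; leave it. Origin: centre of its underside
- meter: blue hand meter, 65 x 100 x 38 mm, loose on the table; leave it. Origin: centre of its underside
- pen: white pen, 135 mm long, loose on the table; leave it. Origin: middle of its underside
- syringe: white syringe, 145 mm long, loose on the table; leave it. Origin: under the middle of its barrel
- sprayer: green spray bottle, 84 mm across, 225 mm high, loose on the table; leave it. Origin: centre of its underside
- forceps: steel forceps, 118 mm long, loose on the table; leave them. Origin: middle of their underside

How it is judged:
On the way, in this order (a step that is already met when the one before it is completed fails the run):
1. the hatch has been lowered onto its gasket, the bolt still drawn back (value of joint hatch below 0.072 rad and value of joint bolt below 0.017 m), for 0.1 s.
2. the bolt is fully across in the keeper with the hatch held down, the handle still up (value of joint bolt above 0.0355 m and value of joint hatch below 0.055 rad and value of joint handle below 0.6 rad), for 0.1 s.
At the end, for the whole second after the job is handed in: The hatch is held shut (hatch under 0.055 rad) by the bolt fully home in the keeper (bolt over 35.5 mm), its handle turned down into the notch (handle over 1.2 rad of 1.40), and the gripper has let go (value of joint hatch below 0.055 rad and value of joint bolt above 0.0355 m and value of joint handle above 1.2 rad and contact force between the fingers and incubator below 0.1 N); the robot touches nothing.
It fails at once if the hatch is pressed onto its gasket and seats with more than 30 N, or the bolt's rod against the keeper or the handle's stem against the slot's end with more than 25 N (contact force between pane and incubator above 30 N or contact force between rod and incubator above 25 N or contact force between stem and front_guide above 25 N).
It fails at once if the hatch is slammed (swings shut faster than 2.5 rad/s) (velocity of joint hatch below -2.5 rad/s).
It fails at once if the dish or the tape on the incubator is shifted by more than 15 mm (distance of any of dish, tape from where it was at the start of the episode above 0.015 m).
It fails at once if the meter, pen, syringe, sprayer or forceps are shifted by more than 30 mm (distance of any of meter, pen, syringe, sprayer, forceps from where it was at the start of the episode above 0.03 m).
It also fails if it takes over 72 s, if anything falls off the work surface, if the arm or the gripper's body presses on something with over 40 N, if the wrist force passes 120 N, or if a joint passes its speed limit or range.

## Robot

A 7-joint arm with a two-finger parallel gripper is mounted at the origin on the work surface. World frame = base frame: x ahead of the robot, y to its left, z up, the work surface at z = 0. Lengths are in m, angles in rad, forces in N, time in s.
With the tool pointing down it reaches from about 0.35 to 0.9 m from the base axis. Payload 8.1 kg.
Tool frame: the origin (TCP) lies on the centre line of the jaws, within the pads' length; the fingertips stand 8 mm ahead of it and the grasp point (between the pads) lies 11 mm behind it (manip.tips_ahead is the distance from the TCP to the fingertips, in m); z points along the fingers, y is the direction in which the jaws open and shut (so a half turn about z gives the same grasp; the last joint's range is limited). The gripper opens to 92 mm and grips with 3 to 60 N. Pads are 19 mm wide; open, the fingers measure 130 mm over their backs; the gripper's body (75 mm by 190 mm) begins 47 mm behind the grasp point.
Start: joints at [-1.266, 0.434, 0.025, 1.573, -0.012, 1.134, -0.075], TCP at [0.248, 0.574, 0.235] pointing down, gripper open.
Joint ranges: [-2.62, 2.62], [-0.44, 2.09], [-1.27, 1.32], [0.08, 2.57], [-1.32, 4.46], [0.12, 2], [-2.74, 2.74]. Speed limits (rad/s): [2.22, 2.22, 3.01, 3.01, 3.14, 3.14, 3.14].

## Interface

Orientations are given as a unit quaternion [w, x, y, z].
In Python, from plant import status, vision, workorder, manip gives the robot as it stands.
- The arm moves only by the tool arm_command, never from a script. Its argument "commands" is a list of rows, each a list of 5 numbers: the shift along the world's x, y, z in mm, then the turn about the world's z in degrees, then the opening in per cent of the stroke, from 0 (shut) to 100 (fully open). In form: [[dx, dy, dz, turn, fingers], ...]. A call has 1 to 20 rows; each row shifts and turns the commanded pose from where the row before left it; what a row does not reach is not made up. A row lasts 1/8 s, in which the tool goes at most 62.5 mm and 10.7 degrees, less where a joint would pass 70% of its speed; a pose out of reach is approached as far as the arm can. A call with a gripper value outside its range is refused whole. The fingers move at their own pace and stop on an object; the grip force is fixed at half the most. Time passes only in rows, so rows that do not move let the fingers close. It gives the time, the measured TCP pose, the force and the opening at its end, in the units of the state.
- status.sense(): the state, without advancing time (a new reading comes with each control period).
- vision.snapshot(name): name is "side" or "top" or "wrist"; returns a dict with "image" (480x640x3 uint8, blue, green, red), "z_map" (480x640 float32, m along the optical axis (not along the pixel's ray), 0 where there is no reading), "camera_matrix" (3x3 intrinsics, pixels), "position" and "orientation" of the camera in the world. Camera axes: x right, y up, looking along -z (the intrinsics and any distortion apply to the point x, -y, -z); pixel columns grow to the right and rows downward; lengths in m; the calibration is good to about 2 mm. A picture is of the moment at which its call begins.
- workorder.close_job(): hands the job in, once; it reports no verdict.
The state is a dict: "time_s": time; "qpos": joint angles; "dq": joint speeds; "joint_torque": joint torques, N m; "position": TCP position; "tool_rot": TCP orientation; "wrist_force": force on the tool from outside, world axes, zero at the start; "torque": the same for the moment, N m; "width": finger opening in m.
Only numpy, scipy, OpenCV 4.12 (cv2) and the standard library are available. Lean on these libraries where they do the work, as an engineer would, in place of code of your own. Each camera call takes 0.05 s, during which the arm holds its last target. There are 200 camera calls.

## Working session

There is one attempt and no reset: what is moved stays moved. The work goes in short steps, Python scripts to look and compute and a tool call to move; the robot and the scene stay as the last step left them, time stands still between calls to the robot, and variables do not carry over. Pictures are saved under pics/ and viewed, about 8 in all and at most 12, crops included, and the job is handed in when it is done.

Besides the shell and the picture viewer there is one more tool, called after "Call:" as a command line: name --pt "numbers of a row" for each row, then --argument value for the rest. arm_command: Moves the arm, as the interface text tells. Its arguments: {"type":"object","properties":{"commands":{"type":"array"}},"required":["commands"]}

```bash
mkdir -p pics; ls
cat > h.py <<'E'
import numpy as np, cv2
from scipy.spatial.transform import Rotation as R
from plant import status, vision, workorder, manip
def rot(o): return R.from_quat(np.asarray(o)[[1,2,3,0]]).as_matrix()
def snap(n):
    s=vision.snapshot(n); K=np.array(s["camera_matrix"]); z=s["z_map"]
    v,u=np.mgrid[:480,:640]
    p=np.stack([(u-K[0,2])/K[0,0]*z,-(v-K[1,2])/K[1,1]*z,-z],-1)
    s["P"]=p@rot(s["orientation"]).T+np.array(s["position"]); s["P"][z==0]=np.nan
    return s
def proj(s,p):
    K=np.array(s["camera_matrix"]); c=(np.asarray(p)-np.array(s["position"]))@rot(s["orientation"])
    return K[0,2]-K[0,0]*c[...,0]/c[...,2],K[1,2]+K[1,1]*c[...,1]/c[...,2]
E
python3 - <<'E'
from h import *
for n in("side","top"):
    s=snap(n); cv2.imwrite(f"pics/{n}0.png",s["image"]); np.save(f"{n}0.npy",s["P"]); print(n,s["position"],s["orientation"],np.array(s["camera_matrix"]).tolist(), [k for k in s])
print(status.sense())
E
```

```text
pics
side [ 0.13994865 -0.64802316  1.11315425] [ 0.8984076   0.32016503 -0.10838818 -0.28037499] [[486.11239661152075, 0.0, 320.1799882236003], [0.0, 486.11239661152075, 240.04798359794506], [0.0, 0.0, 1.0]] ['image', 'z_map', 'camera_matrix', 'position', 'orientation', 'P']
top [0.33815712 0.00668144 1.35836281] [-0.67531443 -0.07010035  0.07737004  0.73010289] [[525.7938925520356, 0.0, 328.456902728205], [0.0, 525.7938925520356, 243.62006655662486], [0.0, 0.0, 1.0]] ['image', 'z_map', 'camera_matrix', 'position', 'orientation', 'P']
{'time_s': 0.1, 'qpos': array([-1.26561305,  0.43517175,  0.02501557,  1.57397639, -0.01160526,
        1.13400912, -0.07508554]), 'dq': array([-1.34222183e-03, -1.60735015e-03, -9.39539612e-04, -2.23727380e-03,
        4.18643772e-04, -1.74860248e-05,  6.83774526e-04]), 'joint_torque': array([ 1.82206564e-03, -6.69108725e+01,  9.87817571e-01, -3.15146756e+01,
       -6.04744605e-02,  3.73562600e-02,  4.04728974e-05]), 'position': array([0.24775448, 0.57332226, 0.23402397]), 'tool_rot': array([-7.32490338e-05,  2.02528319e-01,  9.79276149e-01, -7.05913093e-04]), 'wrist_force': array([ 0.01402059,  0.05581306, -0.0030477 ]), 'torque': array([-0.04785504,  0.05470787,  0.03498566]), 'width': 0.09174197501917802}
```

View pics/side0.png

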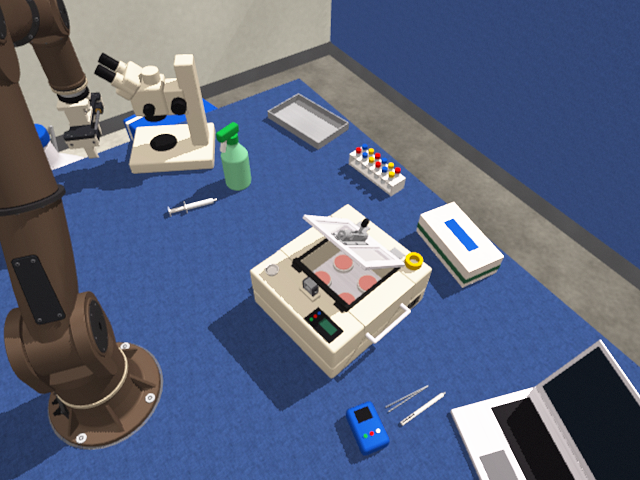

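View pics/top0.png

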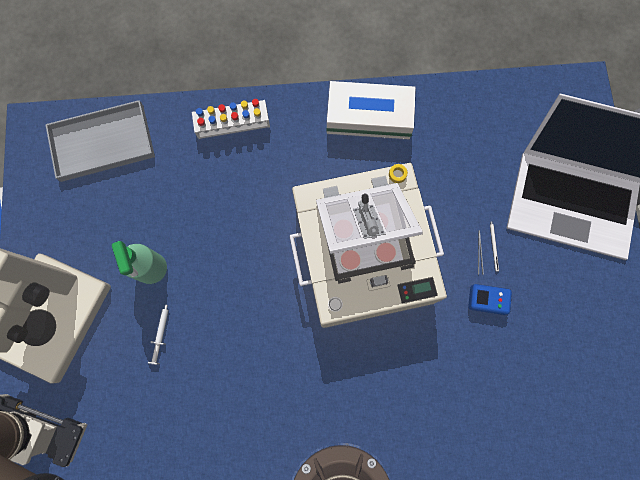

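The side view shows the incubator with its hatch part open (knob at about (365,223)). In the top view the incubator spans (293-445, 165-325), with the keeper near (378,282), the knob near (365,199) and the gripper clear at lower left. Next I fit the deck and the hatch.

Run:
```python
from h import *
P=np.concatenate([np.load(f"{n}0.npy").reshape(-1,3) for n in("side","top")])
Pt=np.load("top0.npy"); 
m=(abs(Pt[...,2]-.15)<.006)&(abs(Pt[...,1])<.35)&(Pt[...,0]>.3)&(Pt[...,0]<.8)
lab=cv2.connectedComponents(m.astype(np.uint8))[1]
vv,uu=np.nonzero(m); sel=(uu>285)&(uu<455)&(vv>155)&(vv<335)
q=Pt[vv[sel],uu[sel],:2]; print(len(q),np.median(Pt[vv[sel],uu[sel],2]))
r=cv2.minAreaRect((q*1000).astype(np.float32)); print(r, cv2.boxPoints(r).tolist())
# alternative yaw from table
img=cv2.imread("pics/top0.png")
for n,uv in dict(tape=(398,173),dish=(335,304),knob=(365,199),keep=(378,281)).items(): print(n,Pt[uv[1],uv[0]])
cv2.imwrite("pics/t1.png",cv2.resize(img[150:340,280:460],None,fx=3.1,fy=3.1,interpolation=cv2.INTER_CUBIC))
```

```text
9671 0.14844926850756401
((594.6309814453125, -108.5106201171875), (339.3824462890625, 299.8543701171875), 7.705509662628174) [[406.3695373535156, 17.31032371520996], [446.5744934082031, -279.8364562988281], [782.8924560546875, -234.33155822753906], [742.6875, 62.815216064453125]]
tape [ 0.75486893 -0.19734044  0.1496214 ]
dish [ 0.45122724 -0.01979183  0.15169884]
knob [ 0.65960535 -0.09967274  0.27203771]
keep [ 0.49155134 -0.11921603  0.18847736]
```

View pics/t1.png

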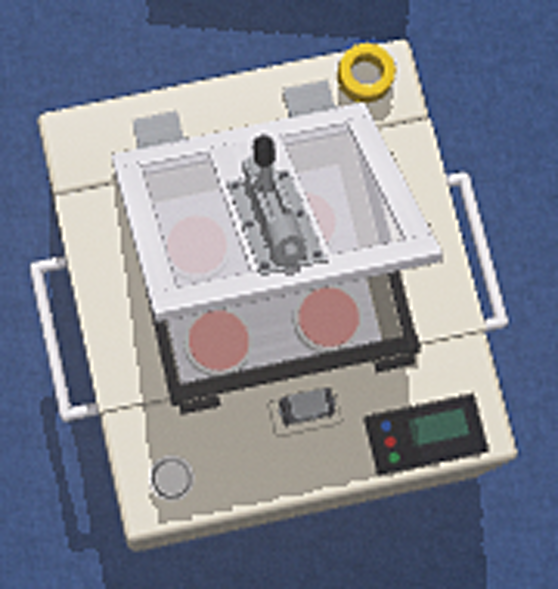

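The enlarged view shows the hatch roughly 0.6 rad open, bolt drawn back, knob up on the middle line, the keeper centred in front of it, and the dish and tape clear of the path. The deck fit gives yaw 7.7° and centre (0.595,-0.109). I'll raise the arm and travel to above the knob.

Call:
arm_command --pt "0 0 50 0 100" --pt "0 0 50 0 100" --pt "0 0 50 0 100" --pt "24 -40 15 0 100" --pt "24 -40 0 3 100" --pt "24 -40 0 3 100" --pt "24 -40 0 3 100" --pt "24 -40 0 3 100" --pt "24 -40 0 3 100" --pt "24 -40 0 3 100" --pt "24 -40 0 3 100" --pt "24 -40 0 3 100" --pt "24 -40 0 3 100" --pt "24 -40 0 4 100" --pt "24 -40 0 0 100" --pt "24 -40 0 0 100" --pt "24 -40 0 0 100"

```text
time_s: 2.22
position: [0.5843, 0.0125, 0.3994]
tool_rot: [-0.0, -0.067, 0.998, 0.0]
wrist_force: [0.4, 0.4, 0.4]
width: 0.0919
```

Run:
```python
from h import *
st=status.sense(); print(st["time_s"],st["position"],st["qpos"].round(2),R.from_matrix(rot(st["tool_rot"])).as_matrix().round(3).tolist(),st["wrist_force"])
c=np.array([.5946,-.1085]);a=np.radians(7.7);M=np.array([[np.cos(a),np.sin(a)],[-np.sin(a),np.cos(a)]])
for n in("top","side"):
    P=np.load(n+"0.npy"); img=cv2.imread(f"pics/{n}0.png").astype(int)
    L=P.copy(); L[...,:2]=(P[...,:2]-c)@M.T
    dark=(img.max(-1)<70)&(L[...,2]>.235)&(abs(L[...,0]-.06)<.05)&(abs(L[...,1])<.03)
    print(n,"knob",dark.sum(),L[dark].min(0).round(4),L[dark].max(0).round(4),L[dark].mean(0).round(4))
    fr=(img.min(-1)>150)&(abs(L[...,1])<.101)&(abs(L[...,1])>.085)&(L[...,2]>.17)&(L[...,0]<.11)&(L[...,0]>-.08)
    q=L[fr]; 
    k=np.polyfit(q[:,0],q[:,2],1); e=abs(np.polyval(k,q[:,0])-q[:,2]); q=q[e<.006]; k=np.polyfit(q[:,0],q[:,2],1)
    print("hatch",len(q),k,"theta",-np.arctan(k[0]),"y",q[:,1].min(),q[:,1].max())
    kp=(abs(L[...,0]+.102)<.03)&(abs(L[...,1])<.03)&(L[...,2]>.17)&(L[...,2]<.23)
    if kp.any(): print("keeper",np.percentile(L[kp],[5,95],axis=0).round(4))
s=snap("wrist"); cv2.imwrite("pics/w1.png",s["image"]); np.save("w1.npy",s["P"])
```

```text
2.225 [0.58434339 0.01249272 0.39943478] [-0.37  0.28  0.36  1.41 -0.1   1.46  1.69] [[-0.991, -0.133, -0.001], [-0.133, 0.991, 0.0], [0.001, 0.0, -1.0]] [0.37975884 0.44192703 0.42259576]
top knob 55 [ 0.0236 -0.0168  0.2441] [0.0752 0.0067 0.2821] [0.0647 0.0003 0.2718]
hatch 648 [-0.83886128  0.26199448] theta 0.697991816468884 y -0.10020676606418588 0.09986243775136061
keeper [[-0.1103 -0.016   0.177 ]
 [-0.0938  0.0178  0.193 ]]
side knob 42 [ 0.0587 -0.0094  0.2649] [0.0769 0.0016 0.2825] [ 0.0662 -0.0044  0.2746]
hatch 293 [-0.81817982  0.26406766] theta 0.685728312438776 y -0.10093681555562257 0.09680466430622055
keeper [[-0.1095 -0.021   0.1723]
 [-0.0929  0.0128  0.1935]]
```

View pics/w1.png

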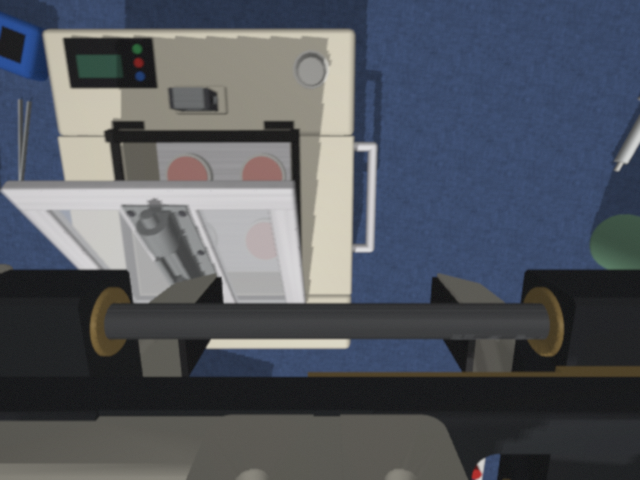

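The wrist view confirms the yaw: incubator edges run parallel to the image axes, the keeper is at about (195,98), and the hatch is lower left. Hatch is about 0.69 rad open, with the knob centre near world (0.661,-0.0995,0.269). I'll move over it, descend with jaws astride, and close.

Call:
arm_command --pt "26 -37 0 0 100" --pt "26 -37 0 0 100" --pt "25 -38 0 0 100" --pt "0 0 -30 0 100" --pt "0 0 -30 0 100" --pt "0 0 -30 0 100" --pt "0 0 -22 0 60" --pt "0 0 -22 0 40" --pt "0 0 0 0 40"

```text
time_s: 3.4
position: [0.6597, -0.0977, 0.2637]
tool_rot: [-0.002, -0.067, 0.998, 0.0]
wrist_force: [0.2, 1.1, 0.9]
width: 0.0663
```

Run:
```python
from h import *
s=snap("side"); im=s["image"]; u,v=proj(s,np.array([.661,-.0995,.269])); print(u,v)
u,v=int(u),int(v); a=cv2.resize(im[v-50:v+70,u-75:u+75],None,fx=4,fy=4,interpolation=cv2.INTER_CUBIC)
cv2.imwrite("pics/s2.png",a)
```

```text
363.09851652899533 223.14728096230692
```

View pics/s2.png

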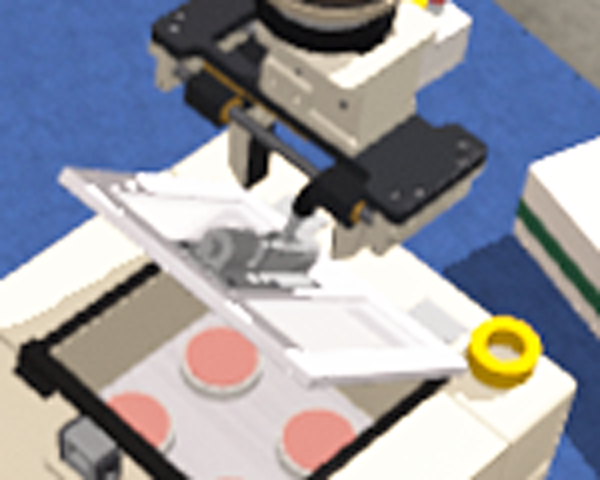

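The fingers stand on both sides of the knob (about (315,195) in the crop), and the barrel is clear below. Closing.

Call:
arm_command --pt "0 0 0 0 0" --pt "0 0 0 0 0" --pt "0 0 0 0 0" --pt "0 0 0 0 0" --pt "0 0 0 0 0" --pt "0 0 0 0 0"

```text
time_s: 4.2
position: [0.6611, -0.0987, 0.266]
tool_rot: [0.0, -0.066, 0.998, -0.0]
wrist_force: [1.1, -1.8, 1.4]
width: 0.0138
```

Call:
arm_command --pt "-7.8 -1.1 -3.7 0 0" --pt "-7.6 -1.0 -4.1 0 0" --pt "-7.3 -1.0 -4.7 0 0" --pt "-6.9 -0.9 -5.2 0 0" --pt "-6.5 -0.9 -5.6 0 0" --pt "-6.1 -0.8 -6.2 0 0" --pt "-5.7 -0.8 -6.5 0 0" --pt "0 0 0 0 0" --pt "0 0 0 0 0"

```text
time_s: 5.32
position: [0.6124, -0.105, 0.2294]
tool_rot: [-0.001, -0.066, 0.998, -0.0]
wrist_force: [0.4, -3.5, 1.5]
width: 0.0139
```

```bash
cat > m.py <<'E'
from h import *
def meas(name=None):
    c=np.array([.5946,-.1085]);a=np.radians(7.7);M=np.array([[np.cos(a),np.sin(a)],[-np.sin(a),np.cos(a)]])
    st=status.sense(); p=st["position"]; l=M@(p[:2]-c); print("t",st["time_s"],"tcp loc",(l*1000).round(1),(p[2]*1000).round(1),"F loc",(M@st["wrist_force"][:2]).round(2),st["wrist_force"][2].round(2),"w",round(st["width"]*1000,2))
    for n in("top","side"):
        s=snap(n);P=s["P"];img=s["image"].astype(int);L=P.copy(); L[...,:2]=(P[...,:2]-c)@M.T
        for lo,hi in((.085,.0985),(-.0985,-.085)):
            fr=(img.min(-1)>120)&(L[...,1]<hi)&(L[...,1]>lo)&(L[...,2]>.156)&(L[...,0]<.11)&(L[...,0]>-.08)
            q=L[fr]
            if len(q)<20: continue
            for t in(.02,.006,.004):
                k=np.polyfit(q[:,0],q[:,2],1); q=q[abs(np.polyval(k,q[:,0])-q[:,2])<t]
            print(n,lo,len(q),"theta",-np.arctan(k[0]).round(4),"z@-.08",np.polyval(k,-.08).round(4))
    if name:
        s=snap("side"); u,v=map(int,proj(s,np.array([.55,-.115,.2]))); cv2.imwrite(name,cv2.resize(s["image"][v-55:v+55,u-75:u+75],None,fx=5,fy=5,interpolation=cv2.INTER_CUBIC))
E
python3 -c "
from m import *
meas()"
```

```text
t 5.325 tcp loc [18.1  1.1] 229.4 F loc [-0.1  -3.53] 1.54 w 13.87
top 0.085 340 theta 0.2111 z@-.08 0.204
top -0.0985 107 theta 0.1953 z@-.08 0.2036
side 0.085 168 theta 0.2042 z@-.08 0.2059
side -0.0985 2 theta 0.1214 z@-.08 0.2088
```

Call:
arm_command --pt "-4.5 -1.6 -5.9 0 0" --pt "-2.8 -0.4 -4.1 0 0" --pt "-2.4 -0.3 -3.7 0 0" --pt "-1.3 -0.2 -2.1 0 0" --pt "0 0 0 0 0" --pt "0 0 0 0 0" --pt "0 0 0 0 0"

```text
time_s: 6.3
position: [0.6017, -0.1069, 0.2137]
tool_rot: [-0.0, -0.067, 0.998, 0.0]
wrist_force: [-1.7, 1.4, 0.5]
width: 0.0139
```

```bash
python3 -c "
from m import *
meas()"
```

```text
t 6.3 tcp loc [7.2 0.7] 213.7 F loc [-1.46  1.64] 0.49 w 13.85
top 0.085 365 theta 0.0585 z@-.08 0.1735
top -0.0985 59 theta 0.0615 z@-.08 0.174
side 0.085 162 theta 0.0577 z@-.08 0.1758
side -0.0985 14 theta 0.0744 z@-.08 0.1818
```

Call:
arm_command --pt "-0.5 0 -0.7 0 0" --pt "-0.5 0 -0.7 0 0" --pt "0 0 0 0 0" --pt "0 0 0 0 0"

```text
time_s: 6.9
position: [0.6013, -0.1071, 0.2129]
tool_rot: [0.0, -0.067, 0.998, 0.0]
wrist_force: [-1.4, 1.5, 4.3]
width: 0.014
```

Call:
arm_command --pt "0 0 -0.7 0 0" --pt "0 0 -0.7 0 0" --pt "0 0 0 0 0" --pt "0 0 0 0 0"

```text
time_s: 7.4
position: [0.6011, -0.1072, 0.2115]
tool_rot: [0.0, -0.067, 0.998, 0.0]
wrist_force: [-2.4, 3.0, 6.1]
width: 0.0139
```

```bash
python3 -c "
from m import *
meas()"
```

```text
t 7.4 tcp loc [6.6 0.4] 211.5 F loc [-2.01  3.25] 6.15 w 13.86
top 0.085 359 theta 0.0456 z@-.08 0.1707
top -0.0985 62 theta 0.0065 z@-.08 0.1693
side 0.085 159 theta 0.0348 z@-.08 0.1718
side -0.0985 13 theta 0.0884 z@-.08 0.1834
```

The gasket force rises as expected (6 N, hatch about 0.038 rad). Raising slightly, then sliding the bolt to just short of the keeper face.

Call:
arm_command --pt "0 0.6 0.5 0 0" --pt "-3 -0.4 0.1 0 0" --pt "-4 -0.5 0.2 0 0" --pt "-4 -0.5 0.2 0 0" --pt "-4 -0.5 0.1 0 0" --pt "0 0 0 0 0" --pt "0 0 0 0 0"

```text
time_s: 8.38
position: [0.5854, -0.1091, 0.2123]
tool_rot: [-0.0, -0.066, 0.998, -0.0]
wrist_force: [-0.8, -1.7, 4.5]
width: 0.0138
```

Call:
arm_command --pt "-1.0 -0.1 0 0 0" --pt "-1 -0.2 0 0 0" --pt "-1 -0.1 0 0 0" --pt "0 0 0 0 0" --pt "0 0 0 0 0"

```text
time_s: 9.0
position: [0.583, -0.1092, 0.2123]
tool_rot: [0.0, -0.066, 0.998, -0.0]
wrist_force: [1.7, -2.9, 6.0]
width: 0.0136
```

Call:
arm_command --pt "-1.0 -0.1 0 0 0" --pt "-0.5 -0.1 0 0 0" --pt "0 0 0 0 0" --pt "0 0 0 0 0"

```text
time_s: 9.5
position: [0.5817, -0.1092, 0.2123]
tool_rot: [0.0, -0.067, 0.998, -0.0]
wrist_force: [2.8, -3.8, 3.7]
width: 0.0139
```

Call:
arm_command --pt "-0.5 -0.4 0 0 0" --pt "-0.5 -0.1 0 0 0" --pt "0 0 0 0 0" --pt "0 0 0 0 0"

```text
time_s: 10.0
position: [0.5815, -0.1093, 0.2124]
tool_rot: [0.001, -0.067, 0.998, -0.0]
wrist_force: [6.4, -2.1, 1.5]
width: 0.0136
```

Call:
arm_command --pt "-0.5 -0.1 0 0 0" --pt "-0.5 0 0 0 0" --pt "0 0 0 0 0" --pt "0 0 0 0 0"

```text
time_s: 10.5
position: [0.5813, -0.1093, 0.2125]
tool_rot: [0.002, -0.067, 0.998, -0.0]
wrist_force: [9.4, -2.6, -0.1]
width: 0.0138
```

The rod butts on the keeper at x≈0.5815. Easing to a light push and feeling downward in small steps.

Call:
arm_command --pt "0.7 0 0 0 0" --pt "0 0 -0.2 0 0" --pt "0 0 -0.2 0 0" --pt "0 0 0 0 0" --pt "0 0 0 0 0"

```text
time_s: 11.12
position: [0.5815, -0.1093, 0.2124]
tool_rot: [0.001, -0.067, 0.998, 0.0]
wrist_force: [7.1, -1.7, 4.3]
width: 0.0138
```

Call:
arm_command --pt "0 0 -0.2 0 0" --pt "0 0 -0.2 0 0" --pt "0 0 0 0 0" --pt "0 0 0 0 0"

```text
time_s: 11.62
position: [0.5815, -0.1093, 0.2122]
tool_rot: [0.001, -0.067, 0.998, 0.0]
wrist_force: [6.5, -2.4, 7.8]
width: 0.0139
```

Call:
arm_command --pt "0 0 -0.2 0 0" --pt "0 0 -0.2 0 0" --pt "0 0 0 0 0" --pt "0 0 0 0 0"

```text
time_s: 12.12
position: [0.5816, -0.1093, 0.2121]
tool_rot: [0.002, -0.067, 0.998, 0.0]
wrist_force: [4.7, -1.7, 9.1]
width: 0.014
```

Call:
arm_command --pt "0 0 -0.2 0 0" --pt "0 0 -0.2 0 0" --pt "0 0 0 0 0" --pt "0 0 0 0 0"

```text
time_s: 12.62
position: [0.5816, -0.1093, 0.2119]
tool_rot: [0.002, -0.067, 0.998, 0.0]
wrist_force: [4.4, -1.9, 10.7]
width: 0.0138
```

Call:
arm_command --pt "0 0 -0.2 0 0" --pt "0 0 -0.2 0 0" --pt "0 0 0 0 0" --pt "0 0 0 0 0"

```text
time_s: 13.12
position: [0.5815, -0.1093, 0.2115]
tool_rot: [0.002, -0.067, 0.998, 0.0]
wrist_force: [4.2, -2.1, 11.6]
width: 0.0138
```

Call:
arm_command --pt "0 0 -0.2 0 0" --pt "0 0 -0.2 0 0" --pt "0 0 0 0 0" --pt "0 0 0 0 0"

```text
time_s: 13.62
position: [0.5814, -0.1093, 0.2111]
tool_rot: [0.001, -0.067, 0.998, 0.0]
wrist_force: [4.4, -1.6, 10.8]
width: 0.0137
```

Call:
arm_command --pt "0 0 -0.2 0 0" --pt "0 0 -0.2 0 0" --pt "0 0 0 0 0" --pt "0 0 0 0 0"

```text
time_s: 14.12
position: [0.5813, -0.1094, 0.2106]
tool_rot: [0.001, -0.067, 0.998, 0.0]
wrist_force: [3.5, -1.7, 10.8]
width: 0.0137
```

Call:
arm_command --pt "0 0 -0.2 0 0" --pt "0 0 -0.2 0 0" --pt "0 0 0 0 0" --pt "0 0 0 0 0"

```text
time_s: 14.62
position: [0.5812, -0.1093, 0.2102]
tool_rot: [0.001, -0.067, 0.998, 0.0]
wrist_force: [2.8, -0.6, 11.4]
width: 0.0143
```

Call:
arm_command --pt "0 0 -0.2 0 0" --pt "0 0 -0.2 0 0" --pt "0 0 0 0 0" --pt "0 0 0 0 0"

```text
time_s: 15.12
position: [0.5811, -0.1094, 0.2098]
tool_rot: [0.001, -0.067, 0.998, 0.0]
wrist_force: [2.0, -0.8, 11.3]
width: 0.0138
```

Call:
arm_command --pt "-0.5 -0.1 0 0 0" --pt "-0.5 -0.1 0 0 0" --pt "0 0 -0.2 0 0" --pt "0 0 -0.1 0 0" --pt "0 0 0 0 0"

```text
time_s: 15.75
position: [0.5809, -0.1094, 0.2097]
tool_rot: [0.002, -0.067, 0.998, 0.0]
wrist_force: [4.3, -1.0, 10.8]
width: 0.0137
```

Call:
arm_command --pt "0 0 -0.2 0 0" --pt "0 0 -0.2 0 0" --pt "0 0 0 0 0" --pt "0 0 0 0 0"

```text
time_s: 16.25
position: [0.5795, -0.1096, 0.2086]
tool_rot: [0.0, -0.067, 0.998, 0.0]
wrist_force: [1.8, -1.4, 8.7]
width: 0.0139
```

The rod slipped forward at z≈0.2086. Checking that with a further 2 mm push.

Call:
arm_command --pt "-1 -0.1 0 0 0" --pt "-1 -0.2 0 0 0" --pt "-1 -0.1 0 0 0" --pt "0 0 0 0 0"

```text
time_s: 16.75
position: [0.5763, -0.1101, 0.2084]
tool_rot: [0.0, -0.067, 0.998, 0.0]
wrist_force: [1.7, -0.9, 8.4]
width: 0.0139
```

Call:
arm_command --pt "-2 -0.3 0 0 0" --pt "-2 -0.3 0 0 0" --pt "-2 -0.2 0 0 0" --pt "-2 -0.3 0 0 0" --pt "-2 -0.3 0 0 0" --pt "-2 -0.2 0 0 0" --pt "-2 -0.3 0 0 0" --pt "0 0 0 0 0" --pt "0 0 0 0 0"

```text
time_s: 17.88
position: [0.562, -0.112, 0.2083]
tool_rot: [-0.0, -0.066, 0.998, 0.0]
wrist_force: [0.9, -1.6, 8.0]
width: 0.0139
```

Call:
arm_command --pt "-0.7 -0.1 0 0 0" --pt "-0.7 -0.1 0 0 0" --pt "-0.7 -0.1 0 0 0" --pt "0 0 0 0 0" --pt "0 0 0 0 0"

```text
time_s: 18.5
position: [0.5601, -0.1122, 0.2083]
tool_rot: [0.0, -0.067, 0.998, 0.0]
wrist_force: [0.8, -1.7, 8.1]
width: 0.0137
```

Call:
arm_command --pt "-0.7 -0.1 0 0 0" --pt "-0.5 -0.1 0 0 0" --pt "0 0 0 0 0" --pt "0 0 0 0 0"

```text
time_s: 19.0
position: [0.5596, -0.1123, 0.2083]
tool_rot: [0.001, -0.067, 0.998, 0.0]
wrist_force: [3.2, -1.4, 6.8]
width: 0.0138
```

The stop is met at x=0.5596, as predicted. Seating a little more, then releasing and rising.

Call:
arm_command --pt "-0.5 0 0 0 0" --pt "-0.5 -0.1 0 0 0" --pt "0 0 0 0 0" --pt "0 0 0 0 0"

```text
time_s: 19.5
position: [0.5594, -0.1123, 0.2084]
tool_rot: [0.001, -0.067, 0.998, 0.0]
wrist_force: [6.8, -2.0, 3.8]
width: 0.0134
```

Call:
arm_command --pt "0.8 0.1 0 0 0" --pt "0 0 0 0 20" --pt "0 0 0 0 40" --pt "0 0 0 0 40" --pt "0 0 0 0 40" --pt "0 0 20 0 40" --pt "0 0 20 0 40"

```text
time_s: 20.38
position: [0.5583, -0.1127, 0.2482]
tool_rot: [-0.001, -0.066, 0.998, 0.0]
wrist_force: [1.4, 0.9, 0.2]
width: 0.0364
```

Run:
```python
from m import *
meas("pics/s3.png")
```

```text
t 20.375 tcp loc [-36.5   0.7] 248.2 F loc [1.5  0.73] 0.22 w 36.36
top 0.085 387 theta 0.0219 z@-.08 0.1658
side 0.085 130 theta 0.0194 z@-.08 0.1673
side -0.0985 157 theta 0.0314 z@-.08 0.1697
```

View pics/s3.png

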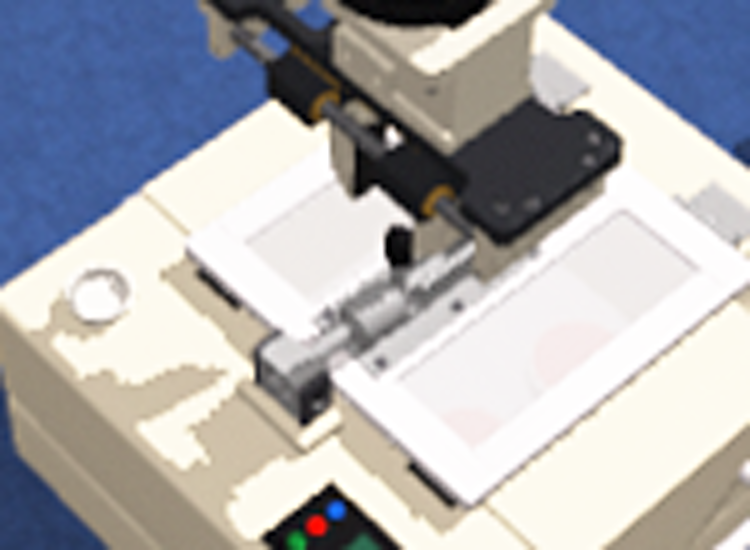

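The side crop shows the rod in the keeper (about (290,360)), the hatch shut at roughly 0.02 rad, the handle still up (knob at (398,245)) and the dish untouched. Next I lower with the knob between the open fingers and use the left finger to push the handle right and down along its arc.

Call:
arm_command --pt "1 0 -14 0 40" --pt "0 0 -13.5 0 40" --pt "0.7 -5 0 0 40" --pt "0.7 -5 0 0 40" --pt "0.7 -5 0 0 40" --pt "0.8 -6 0 0 40" --pt "0.7 -5.5 0 0 40" --pt "0 0 0 0 40"

```text
time_s: 21.52
position: [0.5634, -0.14, 0.2205]
tool_rot: [0.0, -0.066, 0.998, -0.0]
wrist_force: [-0.8, 0.5, 0.8]
width: 0.0366
```

Call:
arm_command --pt "0.5 -3.5 -1 0 40" --pt "0.5 -3.5 -1.1 0 40" --pt "0.4 -3.1 -1.7 0 40" --pt "0.4 -3.1 -1.7 0 40" --pt "0 0 0 0 40" --pt "0 0 0 0 40"

```text
time_s: 22.28
position: [0.5651, -0.1527, 0.2149]
tool_rot: [-0.0, -0.066, 0.998, -0.0]
wrist_force: [-0.3, 1.1, -0.3]
width: 0.0365
```

Run:
```python
from m import *
meas("pics/s4.png")
```

```text
t 22.275 tcp loc [-35.2 -39.9] 214.9 F loc [-0.12  1.15] -0.3 w 36.48
top 0.085 418 theta 0.0226 z@-.08 0.166
side 0.085 149 theta 0.0186 z@-.08 0.1675
side -0.0985 22 theta 0.8399 z@-.08 0.3454
```

View pics/s4.png

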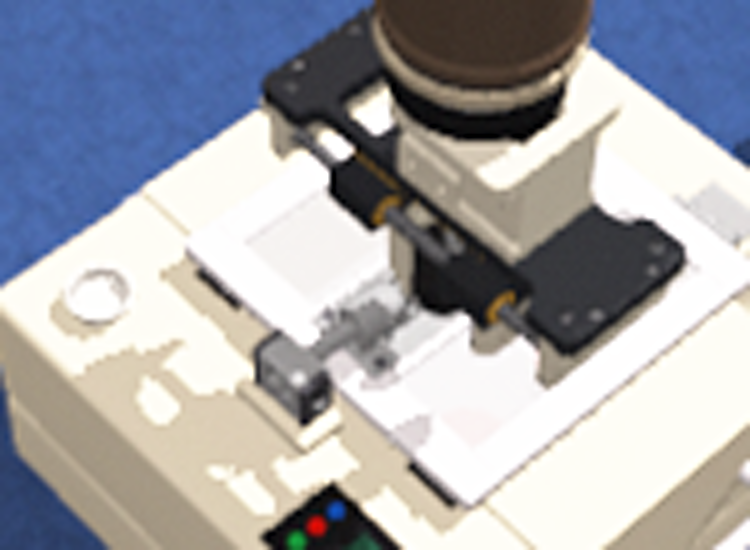

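The knob is leaning over with the left finger (dark, at (435,290)), with low forces. Continuing along the arc.

Call:
arm_command --pt "0.4 -2.8 -2.3 0 40" --pt "0.4 -2.8 -2.3 0 40" --pt "0.3 -2.3 -2.8 0 40" --pt "0.3 -2.3 -2.8 0 40" --pt "0 0 0 0 40"

```text
time_s: 23.05
position: [0.5664, -0.1631, 0.2045]
tool_rot: [-0.0, -0.066, 0.998, -0.0]
wrist_force: [1.0, 0.6, -0.5]
width: 0.0369
```

Call:
arm_command --pt "0.2 -1.6 -3.2 0 40" --pt "0.2 -1.6 -3.3 0 40" --pt "0 0 0 0 40" --pt "0 0 0 0 40"

```text
time_s: 23.55
position: [0.5671, -0.165, 0.1986]
tool_rot: [0.0, -0.067, 0.998, 0.001]
wrist_force: [-1.6, 4.0, 6.1]
width: 0.0367
```

Call:
arm_command --pt "0 0 -0.8 0 40" --pt "0 0 -0.7 0 40" --pt "0 0 0 0 40" --pt "0 0 0 0 40"

```text
time_s: 24.05
position: [0.5673, -0.1651, 0.198]
tool_rot: [0.001, -0.067, 0.998, 0.001]
wrist_force: [-4.0, 4.1, 12.9]
width: 0.037
```

The force rose to 13 N against the handle's stop. Backing off straight up and away, then checking.

Call:
arm_command --pt "0 0 2 0 40" --pt "0 0 10 0 40" --pt "0 0 30 0 40" --pt "0 0 40 0 40" --pt "0 0 50 0 40" --pt "-20 40 20 0 40" --pt "-20 50 0 0 40" --pt "-20 50 0 0 40" --pt "-20 50 0 0 40" --pt "0 0 0 0 40"

```text
time_s: 25.3
position: [0.4858, 0.028, 0.3491]
tool_rot: [0.0, -0.07, 0.998, 0.001]
wrist_force: [0.3, -0.4, -0.4]
width: 0.0364
```

Run:
```python
from m import *
meas("pics/s5.png")
c=np.array([.5946,-.1085]);a=np.radians(7.7);M=np.array([[np.cos(a),np.sin(a)],[-np.sin(a),np.cos(a)]])
for n in("top","side"):
    s=snap(n);P=s["P"];img=s["image"].astype(int);L=P.copy(); L[...,:2]=(P[...,:2]-c)@M.T
    d=(img.max(-1)<70)&(L[...,2]>.17)&(L[...,2]<.23)&(abs(L[...,0]+.035)<.03)&(abs(L[...,1])<.06)
    print(n,"knob",d.sum(),np.percentile(L[d],[5,50,95],axis=0).round(4).tolist() if d.any() else None)
```

```text
t 25.3 tcp loc [-89.5 149.8] 349.1 F loc [ 0.26 -0.42] -0.44 w 36.43
top -0.0985 398 theta 0.0161 z@-.08 0.1656
side 0.085 37 theta 0.1007 z@-.08 0.1784
side -0.0985 378 theta 0.0179 z@-.08 0.1676
top knob 50 [[-0.0401, -0.043, 0.1842], [-0.0349, -0.0329, 0.189], [-0.0251, -0.0141, 0.1938]]
side knob 38 [[-0.0391, -0.0465, 0.1887], [-0.0356, -0.0385, 0.1917], [-0.0292, -0.0302, 0.1949]]
```

View pics/s5.png

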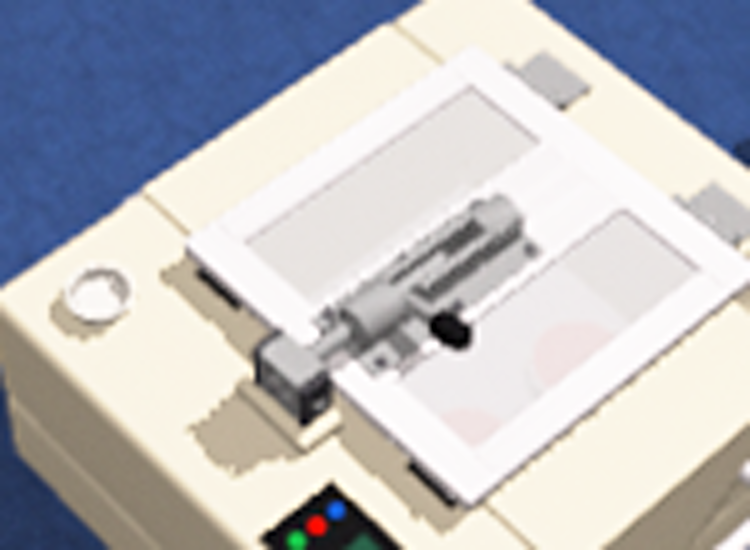

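The knob lies down on the right (top surface z≈0.192, predicted 0.192 for 1.40 rad), the rod is in the keeper and the gripper is clear. Handing in.

```bash
python3 -c "
from h import *
print(workorder.close_job(), status.sense()['time_s'])"
```

```text
the job is handed in; nothing more can be done
the job is handed in; nothing more can be done
```

The hatch is shut and bolted, the handle is turned down, the gripper has let go, and the job is handed in. `close_job` gives no verdict.

- **Lowering:** I gripped the knob and lowered the hatch along its arc onto the gasket, with the bolt still drawn back.
- **Finding the keeper:** I pushed the rod lightly against the keeper and felt downward. It slipped in with the hatch at about 0.01 rad. The strongest readings were 9.4 N along the bolt and 11.6 N vertically.
- **Bolt home:** I slid the bolt to its stop, reached where predicted about 22 mm past the keeper's face, and pressed it there with about 7 N.
- **Handle:** I released the knob and pushed the handle over with one finger to its stop, with about 13 N at the end. Then I backed off well clear; the arm was finished at about 25 s.

**Last checks:**
- The hatch measured about 0.017 rad in both camera views. One side-view fit along the left frame edge, on only 37 points, read 0.10 rad. I took it as an outlier, because the other fits and the picture disagree with it.
- The knob stood at its fully-home position (35 mm towards the robot from the incubator's centre). Its top was at a height of about 0.192 m, which matches a handle angle of about 1.40 rad.
- The wrist force was near zero and the dish looked undisturbed. I did not measure again how far the dish, the tape or the things on the table might have moved; the arm did not go near them.

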